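Pack the boot-care box on the mudroom bench

TASK

Pack the pine boot-care box: stand the wide polish tin flat in the third of the box nearest the robot, put the narrow tin centred on top of it, lay the boot brush crosswise, bristles down, in the far third, and stand the grease pot upright in the middle third, between the tins and the brush. Then put the lid on so that it sits fully home on the rim all round. Leave the padlock, shoehorn, ice scraper and key bowl where they lie.

Things in the scene. Friction and masses are not known exactly. Their poses are not given: they have to be found in the camera images.
- boot_box: Open pale pine box, fixed, left or right on the bench, 260 long x 156 wide x 66 mm high; walls and floor 8 mm, inside 244 x 140 x 58 mm deep. Origin: centre of its underside, on the bench. x: along its length, away from the robot (-x is the near end), y: across, z: up. The lid goes home only if nothing stands more than 50 mm above the inner floor.
- wide_tin_center (a point): Wide polish tin: plain flat aluminium cylinder, 64 mm diameter, 24 mm high, standing flat on the bench. Point: its centre, half-way up (12 mm). z up.
- narrow_tin_center (a point): Narrow polish tin: plain flat aluminium cylinder, 46 mm diameter, 20 mm high, standing flat on the bench. Point: its centre, half-way up (10 mm). z up.
- grease_pot_center (a point): Grease pot: squat white plastic pot with a grey screw cap, 54 mm diameter, 40 mm high, standing upright on the bench. Point: its centre, half-way up (20 mm). z up.
- boot_brush_center (a point): Boot brush: straight block of brown wood (112 long x 38 wide x 22 mm high) on stiff black bristles 20 mm high (block of 108 x 36 mm), 42 mm high in all, standing on its bristles. Point: its centre, half-way up (21 mm; the wood is from 20 to 42 mm). y runs along its length, x across its 38 mm width, z up (bristles at -z).
- lid_rail (a point): Lid, pale pine, right way up on the bench: plate 260 x 156 x 9 mm; under it two 8 mm cross battens that fit the box with 5 mm play all round; on top, lengthwise, a rail handle 120 long, 16 wide, 16 mm high on two posts 92 mm apart. Point: rail centre, 28 mm above the plate top, 45 mm above the bench at start, 103 mm when home on the box. x along, y across; either way round is right.
- padlock: Brass padlock, 40 x 36 mm body, 14 mm thick, with steel shackle, 64 mm long in all, lying flat among the small things; origin under the middle of its brass body. Leave alone.
- shoehorn: Wooden shoehorn, 224 mm long (along y), up to 38 mm wide, 9 mm high, lying at the back; origin under its middle. Leave alone.
- ice_scraper: Plastic ice scraper, 208 mm long (along y), head 92 mm wide, 22 mm high, lying at the back; origin under its middle. Leave alone.
- key_bowl: Round steel bowl with keys in it, 120 mm diameter, 46 mm high, at the back; origin under its centre. Leave alone.
Not all that is in view belongs to the job. What is shaped like the part that bears wide_tin_center but orange is not meant.

How it is judged:
At the end, for the whole second after the job is handed in: Wide tin flat in the box, 52-100 mm nearer than its centre; narrow tin on it, within 12 mm; pot upright within 30 mm of the centre along x; brush on its bristles, crosswise within 0.3 rad, 52-110 mm beyond it. Lid level on the rim, within 10 mm and 0.08 rad. All released, at rest (x of wide_tin_center in the frame of boot_box between -0.1 and -0.052 m and y of wide_tin_center in the frame of boot_box between -0.045 and 0.045 m and z of wide_tin_center in the frame of boot_box between 0.016 and 0.025 m and angle between each of wide_tin_center, narrow_tin_center, grease_pot_center, boot_brush_center's own z axis and vertical below 0.12 rad and horizontal distance between narrow_tin_center and wide_tin_center below 0.012 m and z of narrow_tin_center in the frame of boot_box between 0.037 and 0.047 m and x of grease_pot_center in the frame of boot_box between -0.03 and 0.03 m and y of grease_pot_center in the frame of boot_box between -0.045 and 0.045 m and z of grease_pot_center in the frame of boot_box between 0.024 and 0.033 m and x of boot_brush_center in the frame of boot_box between 0.052 and 0.11 m and y of boot_brush_center in the frame of boot_box between -0.03 and 0.03 m and z of boot_brush_center in the frame of boot_box between 0.025 and 0.034 m and angle between the y axis of boot_brush_center and the y axis of boot_box, either way round below 0.3 rad and horizontal distance between lid_rail and boot_box below 0.01 m and z of lid_rail in the frame of boot_box between 0.098 and 0.1065 m and angle between lid_rail's own z axis and vertical below 0.02 rad and angle between the x axis of lid_rail and the x axis of boot_box, either way round below 0.08 rad and linear speed of each of wide_tin, narrow_tin, grease_pot, boot_brush, box_lid below 0.02 m/s); the robot touches nothing.
It fails at once if the padlock is moved by more than 20 mm (distance of padlock from where it was at the start of the episode above 0.02 m).
It fails at once if the shoehorn is moved by more than 20 mm (distance of shoehorn from where it was at the start of the episode above 0.02 m).
It fails at once if the ice scraper is moved by more than 20 mm (distance of ice_scraper from where it was at the start of the episode above 0.02 m).
It fails at once if the key bowl is moved by more than 20 mm (distance of key_bowl from where it was at the start of the episode above 0.02 m).
It also fails if it takes over 136 s, if anything falls off the work surface, if the arm or the gripper's body presses on something with over 40 N, if the wrist force passes 120 N, or if a joint passes its speed limit or range.

ROBOT

A 6-joint arm with a two-finger parallel gripper is mounted at the origin on the work surface. World frame = base frame: x ahead of the robot, y to its left, z up, the work surface at z = 0. Lengths are in m, angles in rad, forces in N, time in s.
With the tool pointing down it reaches from about 0.25 to 0.775 m from the base axis. Payload 4 kg.
Tool frame: the origin (TCP) lies on the centre line of the jaws, within the pads' length; the fingertips stand 25 mm ahead of it and the grasp point (between the pads) lies 6 mm ahead of it; z points along the fingers, y is the line along which they close (so a half turn about z gives the same grasp; the last joint's range is limited). The gripper opens to 94 mm and grips with 3 to 60 N. Pads are 16 mm wide; open, the fingers measure 119 mm over their backs; the gripper's body (75 mm by 177 mm) begins 78 mm behind the grasp point.
Start: joints at [-1.446, 0.087, 1.371, -0, 1.684, -0.103], TCP at [0.124, -0.536, 0.203] pointing down, gripper open.
Joint ranges: [-3.1, 3.1], [-0.76, 2.03], [0.27, 2.55], [-1.08, 4.22], [0.17, 2.65], [-2.57, 2.57]. Speed limits (rad/s): [2.79, 2.79, 3.14, 3.14, 3.14, 3.14].

INTERFACE

Orientations are given as [roll, pitch, yaw] about the fixed x, y, z axes, in that order (R = Rz(yaw) Ry(pitch) Rx(roll)).
In Python, from bench import robot, imaging gives the robot as it stands. The module is installed in compiled form; this text tells all that it offers.
- The arm moves only by the tool drive_tool, never from a script. Its argument "series" is a list of rows, each a list of 3 entries, a list of its own where there are three numbers: the finger opening in m, from 0 to 0.094, then the shift along the tool's x, y, z in m, then the turn, a rotation vector about the tool's x, y, z in rad. A call has 1 to 5 rows; each row is the pose to reach, as a shift and turn from the pose commanded when the call began, along the tool's axes at that moment; what a row does not reach only later rows make up. A row lasts 1/8 s, in which the tool goes at most 62.5 mm and 10.7 degrees, less where a joint would pass 70% of its speed; a pose out of reach is approached as far as the arm can. A call with a gripper value outside its range is refused whole. The fingers move at their own pace and stop on an object; the grip force is fixed at half the most. Time passes only in rows, so rows that repeat a pose let the fingers close. It gives the time, the measured TCP pose, the force, the opening and the grip force at its end, in the units of the state.
- robot.get_obs(): the state, without advancing time (a new reading comes with each control period).
- imaging.snapshot(name): name is "side" or "top"; returns the picture (384x512x3 uint8, red, green, blue); there is no depth.
- imaging.get_calibration(name): a dict with "intrinsics" (3x3 intrinsics, pixels), "k1" (the pictures are not rectified: a ray, as slopes to the right and down, at radius r is drawn at 1 + k1 r^2 times it, then the intrinsics apply), "position" and "rotation" of the camera in the world. Camera axes: x right, y up, looking along -z (the intrinsics and any distortion apply to the point x, -y, -z); pixel columns grow to the right and rows downward; lengths in m; the calibration is good to about 2 mm. A picture is of the moment at which its call begins. get_calibration takes no time and is no camera call.
- robot.close_job(): hands the job in; it is judged then, once.
The state is a dict: "time": time; "joint_positions": joint angles; "qvel": joint speeds; "joint_torque": joint torques, N m; "tool_pos": TCP position; "ee_rot": TCP orientation; "wrist_force": force on the tool from outside, world axes, zero at the start; "wrist_torque": the same for the moment, N m; "width": finger opening in m; "finger_force": force on a finger pad.
Only numpy, scipy, OpenCV 4.12 (cv2) and the standard library are available. Lean on these libraries where they do the work, as an engineer would, in place of code of your own. Each camera call takes 0.05 s, during which the arm holds its last target. There are 200 camera calls.

## Working session

There is one attempt and no reset: what is moved stays moved. The work goes in short steps, Python scripts to look and compute and a tool call to move; the robot and the scene stay as the last step left them, time stands still between calls to the robot, and variables do not carry over. Pictures are saved under pics/ and viewed, at most 14 in all, crops included, and the job is handed in when it is done.

Besides the shell and the picture viewer there is one more tool, called after ">>>" by a JSON object that holds its "fn" and its "kwargs". drive_tool: Moves the arm, as the interface text tells. Its arguments: {"type":"object","properties":{"series":{"type":"array"}},"required":["series"]}

```bash
mkdir -p pics
python3 - <<'E'
from bench import robot, imaging
import cv2,numpy as np
for n in("side","top"):
    im=imaging.snapshot(n); cv2.imwrite(f"pics/{n}0.png",im[:,:,::-1]); c=imaging.get_calibration(n); print(n,c)
o=robot.get_obs(); print(o)
E
```

```text
side {'intrinsics': array([[374.55227025,   0.        , 256.91112913],
       [  0.        , 374.55227025, 189.16679709],
       [  0.        ,   0.        ,   1.        ]]), 'k1': -0.0955001230624859, 'position': array([ 0.3200642 , -0.69479011,  0.50628109]), 'rotation': array([ 1.03475137, -0.00352672, -0.25421237])}
top {'intrinsics': array([[362.46964631,   0.        , 253.7427704 ],
       [  0.        , 362.46964631, 193.13989468],
       [  0.        ,   0.        ,   1.        ]]), 'k1': 0.03684641954182289, 'position': array([ 0.46121768, -0.00121686,  0.82960478]), 'rotation': array([ 0.10261009, -0.00754839, -1.58717208])}
{'time': 0.1, 'joint_positions': array([-1.44611438e+00,  8.78539682e-02,  1.37210062e+00, -3.43165585e-05,
        1.68363053e+00, -1.03104045e-01]), 'qvel': array([ 0.00030849, -0.00223979, -0.00333068,  0.00202673,  0.00044772,
       -0.00053898]), 'joint_torque': array([ 1.26031813e-03, -3.41254520e+01, -3.03301263e+01,  7.19416304e-02,
        3.04667931e-02, -9.35598496e-05]), 'tool_pos': array([ 0.12411896, -0.53528426,  0.20213735]), 'ee_rot': array([-3.13960727e+00, -1.71141782e-04,  2.27781987e-01]), 'wrist_force': array([ 1.36179787, -0.40124313, -0.09319119]), 'wrist_torque': array([-0.04721547,  0.0511473 , -0.0071016 ]), 'finger_force': 0.0, 'width': 0.09409916221095364}
```

View pics/top0.png

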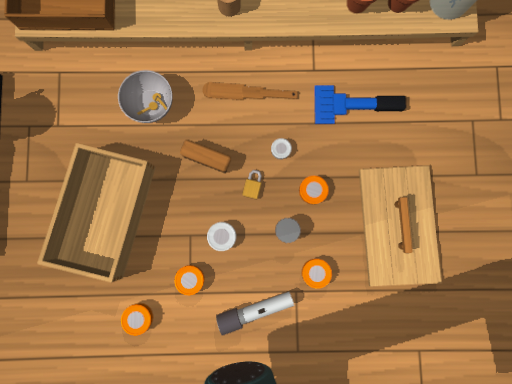

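View pics/side0.png

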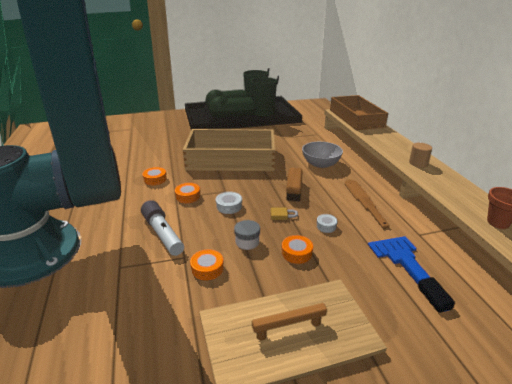

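```bash
cat > h.py <<'E'
import numpy as np,cv2
from bench import robot,imaging
from scipy.spatial.transform import Rotation as R
def ray(n,px,z):
    c=imaging.get_calibration(n)
    u=cv2.undistortPoints(np.array(px,float).reshape(-1,1,2),c["intrinsics"],np.array([c["k1"],0,0,0]))[:,0]
    d=R.from_euler("xyz",c["rotation"]).apply(np.c_[u[:,0],-u[:,1],-np.ones(len(u))])
    p=c["position"]; return p+d*((z-p[2])/d[:,2])[:,None]
def blobs(im,lo,hi,amin=80):
    hsv=cv2.cvtColor(im,cv2.COLOR_RGB2HSV); m=cv2.inRange(hsv,lo,hi)
    cs,_=cv2.findContours(m,cv2.RETR_EXTERNAL,cv2.CHAIN_APPROX_NONE)
    return [c for c in cs if cv2.contourArea(c)>amin]
E
python3 - <<'E'
from h import *
im=cv2.cvtColor(cv2.imread("pics/top0.png"),4)
for c in blobs(im,(0,0,70),(180,70,255)):
    (u,v),r=cv2.minEnclosingCircle(c); M=cv2.moments(c); print(np.round([u,v,r,M['m10']/M['m00'],M['m01']/M['m00']],1),ray("top",[[u,v]],.012)[0].round(3))
b=cv2.resize(im[135:290,30:165],None,fx=3.5,fy=3.5,interpolation=cv2.INTER_CUBIC)
l=cv2.resize(im[130:170,175:240],None,fx=3.5,fy=3.5,interpolation=cv2.INTER_CUBIC)
b=np.hstack([b,np.zeros((b.shape[0],l.shape[1],3),np.uint8)]); b[:l.shape[0],-l.shape[1]:]=l
cv2.imwrite("pics/box.png",b[:,:,::-1])
l=cv2.resize(im[155:295,350:450],None,fx=4,fy=4,interpolation=cv2.INTER_CUBIC); cv2.imwrite("pics/lid.png",l[:,:,::-1])
E
```

```text
[135.3 319.7   8.2 135.2 319.6] [0.274 0.252 0.012]
[254.4 311.7  39.8 253.2 312.4] [ 0.285 -0.006  0.012]
[188.5 280.    7.8 188.6 280.1] [0.355 0.138 0.012]
[316.5 273.4   7.8 316.7 273.3] [ 0.365 -0.145  0.012]
[221.4 236.2  14.8 221.2 236.1] [0.45  0.065 0.012]
[287.6 230.   12.6 287.5 230. ] [ 0.461 -0.083  0.012]
[313.7 189.1   7.4 313.7 189.2] [ 0.552 -0.145  0.012]
[280.7 148.1  10.5 280.8 148.2] [ 0.648 -0.072  0.012]
[144.9  96.5  27.2 144.8  96.2] [0.774 0.239 0.012]
[452.5   2.5  22.6 450.1   7.5] [ 0.99  -0.485  0.012]
```

View pics/box.png

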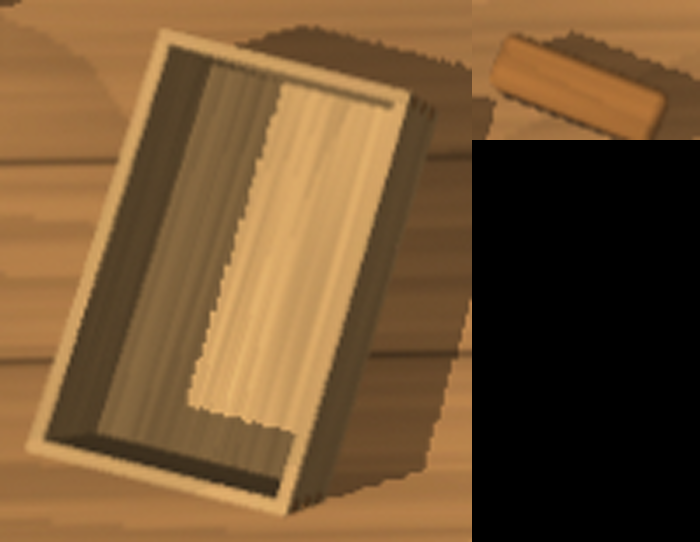

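View pics/lid.png

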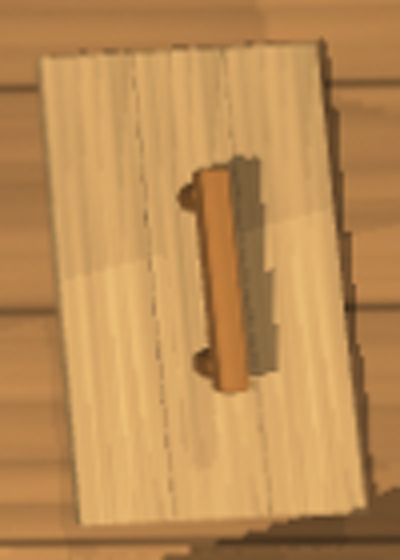

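Run:
```python
from h import *
im=cv2.cvtColor(cv2.imread("pics/top0.png"),4)
def q(n,px,z,c):
    p=ray(n,px,z)[:,:2]; e=[np.linalg.norm(p[i]-p[(i+1)%4]) for i in range(4)]
    d=(p[0]+p[1]-p[2]-p[3]); print(c,p.mean(0).round(4),"edges",np.round(e,3),"yaw of long",np.arctan2(d[1],d[0]).round(3))
q("top",np.array([[163,29],[411,93],[289,516],[27,448]])/3.5+[30-.4,135-.4],.066,"box")
q("top",np.array([[40,58],[322,42],[368,506],[80,524]])/4+[350-.4,155-.4],.017,"lid")
q("top",np.array([[196,172],[228,168],[247,388],[218,392]])/4+[350-.4,155-.4],.053,"rail")
hsv=cv2.cvtColor(im,cv2.COLOR_RGB2HSV)
for p in[(206,156),(230,150),(190,170),(212,166),(195,150),(175,160)]: print(p,hsv[p[1],p[0]])
for c in blobs(im[130:180,170:240],(0,165,110),(13,255,255),50):
    r=cv2.minAreaRect(c); print(r,cv2.contourArea(c)); b=cv2.boxPoints(r)+[170,130]; q("top",b,.042,"brush"); q("top",np.roll(b,1,0),.042,"brush")
print("tins at own mid z", ray("top",[[221.4,236.2]],.012),ray("top",[[280.7,148.1]],.010),ray("top",[[287.6,230]],.02),"shadow")
s=cv2.cvtColor(cv2.imread("pics/side0.png"),4)
for c in blobs(s,(0,0,70),(180,60,255),60):
    x,y,w,h=cv2.boundingRect(c)
    if 200<x<360 and 185<y<260: print(x,y,w,h,[ray("side",[[x+w/2-.5,y+h/2-.5]],z)[0,:2].round(4) for z in(.01,.012,.02)])
```

```text
box [0.5075 0.3259] edges [0.155 0.259 0.157 0.258] yaw of long -0.266
lid [ 0.4703 -0.3331] edges [0.159 0.257 0.157 0.259] yaw of long 0.032
rail [ 0.4693 -0.3293] edges [0.017 0.117 0.015 0.117] yaw of long 0.031
(206, 156) [ 14 172 168]
(230, 150) [ 15 151  98]
(190, 170) [ 15 150 165]
(212, 166) [ 15 172 150]
(195, 150) [ 14 174 173]
(175, 160) [ 15 149 106]
tins at own mid z [[0.44960693 0.06516156 0.012     ]] [[ 0.64875927 -0.0725461   0.01      ]] [[ 0.46096902 -0.08257473  0.02      ]] shadow
289 240 17 10 [array([ 0.5561, -0.1258]), array([ 0.5551, -0.128 ]), array([ 0.5513, -0.1372])]
236 236 23 14 [array([ 0.4567, -0.0934]), array([ 0.4561, -0.0958]), array([ 0.4539, -0.1055])]
234 220 26 17 [array([ 0.4673, -0.0437]), array([ 0.4667, -0.0463]), array([ 0.4643, -0.0568])]
317 214 20 19 [array([ 0.6468, -0.0704]), array([ 0.6455, -0.0729]), array([ 0.6402, -0.083 ])]
215 192 27 22 [array([0.4472, 0.0689]), array([0.4467, 0.0658]), array([0.4446, 0.0535])]
```

Run:
```python
from h import *
im=cv2.cvtColor(cv2.imread("pics/top0.png"),4)
for c in blobs(im[130:180,170:240],(0,163,125),(20,255,255),50):
    r=cv2.minAreaRect(c); b=cv2.boxPoints(r)+[170,130]; print(r,b.round(1).tolist())
    p=ray("top",b,.042)[:,:2]; print("c",p.mean(0),[np.linalg.norm(p[i]-p[i-1]).round(4) for i in range(4)],"yaw of edges",[np.arctan2(*(p[i]-p[i-1])[::-1]).round(3) for i in (1,2)])
for z in (.035,.04): print(ray("top",[[287.6,230]],z),ray("side",[[246.5,228]],z))
```

```text
((34.285499572753906, 25.310062408447266), (48.686279296875, 15.78816032409668), 21.540973663330078) [[178.7, 153.7], [184.5, 139.0], [229.8, 156.9], [224.0, 171.6]]
c [0.62774268 0.09913425] [np.float64(0.1074), np.float64(0.0352), np.float64(0.1079), np.float64(0.0351)] yaw of edges [np.float64(-0.368), np.float64(-1.966)]
[[ 0.46097363 -0.08106737  0.035     ]] [[ 0.45985603 -0.07649094  0.035     ]]
[[ 0.46097516 -0.08056491  0.04      ]] [[ 0.45837293 -0.08305071  0.04      ]]
```

```bash
cat >> h.py <<'E'
def plan(*T):
    """targets (x,y,z,yaw): shift and turn in tool axes, each from the one before (first from measured)"""
    o=robot.get_obs(); p=o["tool_pos"]; y=o["ee_rot"][2]
    print("t",round(o["time"],2),"at",p.round(4),o["ee_rot"].round(3),"w",round(o["width"],4),"f",round(o["finger_force"],1),"wf",o["wrist_force"].round(1))
    for t in T:
        d=R.from_euler("xyz",[np.pi,0,y]).inv().apply(np.array(t[:3])-p); w=(t[3]-y+np.pi)%(2*np.pi)-np.pi
        print(t,"shift",d.round(4),"turn z",round(-w,4),"dist",np.linalg.norm(d).round(3)); p,y=np.array(t[:3]),t[3]
BC=np.array([.5075,.3259]);BY=-.266
def box(x,y=0): return BC+x*np.array([np.cos(BY),np.sin(BY)])+y*np.array([-np.sin(BY),np.cos(BY)])
E
python3 - <<'E'
from h import *
b=box(.082)
plan((.3,-.25,.2,.7),(.48,-.05,.2,1.186),(.628,.099,.12,1.186),(.628,.099,.034,1.186),(.628,.099,.16,1.186),(*b,.16,1.305),(*b,.044,1.305),(*b,.16,1.305))
for x in(-.077,0,.082):print(box(x).round(4))
E
```

```text
t 0.1 at [ 0.1241 -0.5353  0.2021] [-3.14  -0.     0.228] w 0.0941 f 0.0 wf [ 1.4 -0.4 -0.1]
(0.3, -0.25, 0.2, 0.7) shift [ 0.2358 -0.2382  0.0021] turn z -0.4722 dist 0.335
(0.48, -0.05, 0.2, 1.186) shift [ 0.2665 -0.037  -0.    ] turn z -0.486 dist 0.269
(0.628, 0.099, 0.12, 1.186) shift [0.1937 0.0812 0.08  ] turn z -0.0 dist 0.225
(0.628, 0.099, 0.034, 1.186) shift [ 0.    -0.     0.086] turn z -0.0 dist 0.086
(0.628, 0.099, 0.16, 1.186) shift [-0.     0.    -0.126] turn z -0.0 dist 0.126
(np.float64(0.586616068947071), np.float64(0.30434431317813543), 0.16, 1.305) shift [ 0.1748 -0.1154 -0.    ] turn z -0.119 dist 0.209
(np.float64(0.586616068947071), np.float64(0.30434431317813543), 0.044, 1.305) shift [ 0.    -0.     0.116] turn z -0.0 dist 0.116
(np.float64(0.586616068947071), np.float64(0.30434431317813543), 0.16, 1.305) shift [ 0.     0.    -0.116] turn z -0.0 dist 0.116
[0.4332 0.3461]
[0.5075 0.3259]
[0.5866 0.3043]
```

>>> {"fn": "drive_tool", "kwargs": {"series": [[0.07,[0.047,-0.048,0],[0,0,-0.1]],[0.07,[0.094,-0.095,0],[0,0,-0.2]],[0.07,[0.141,-0.143,0],[0,0,-0.3]],[0.07,[0.189,-0.19,0],[0,0,-0.4]],[0.07,[0.236,-0.238,0.002],[0,0,-0.472]]]}}

```text
time: 0.72
tool_pos: [0.2891, -0.2681, 0.2014]
ee_rot: [3.141, -0.0, 0.702]
wrist_force: [1.3, -0.1, 0.6]
width: 0.0695
finger_force: 0.0
```

```bash
python3 -c "
from h import *
plan((.48,-.05,.2,1.186),(.628,.099,.12,1.186))"
```

```text
t 0.72 at [ 0.2891 -0.2681  0.2014] [ 3.141 -0.     0.702] w 0.0695 f 0.0 wf [ 1.3 -0.1  0.6]
(0.48, -0.05, 0.2, 1.186) shift [ 0.2866 -0.0434  0.0014] turn z -0.4844 dist 0.29
(0.628, 0.099, 0.12, 1.186) shift [0.1937 0.0812 0.08  ] turn z -0.0 dist 0.225
```

>>> {"fn": "drive_tool", "kwargs": {"series": [[0.07,[0.287,-0.043,0.001],[0,0,-0.484]],[0.07,[0.287,-0.043,0.001],[0,0,-0.484]],[0.07,[0.287,-0.043,0.001],[0,0,-0.484]],[0.07,[0.287,-0.043,0.001],[0,0,-0.484]],[0.07,[0.287,-0.043,0.001],[0,0,-0.484]]]}}

```text
time: 1.35
tool_pos: [0.4813, -0.0498, 0.2]
ee_rot: [-3.141, 0.0, 1.186]
wrist_force: [-0.8, 0.0, 0.9]
width: 0.07
finger_force: 0.0
```

>>> {"fn": "drive_tool", "kwargs": {"series": [[0.07,[0.194,0.081,0.08],[0,0,0]],[0.07,[0.194,0.081,0.08],[0,0,0]],[0.07,[0.194,0.081,0.08],[0,0,0]],[0.07,[0.194,0.081,0.08],[0,0,0]],[0.07,[0.194,0.081,0.08],[0,0,0]]]}}

```text
time: 1.98
tool_pos: [0.628, 0.0986, 0.1171]
ee_rot: [-3.136, 0.002, 1.187]
wrist_force: [-0.5, -0.6, -0.4]
width: 0.0702
finger_force: 0.0
```

```bash
python3 -c "
from h import *
plan((.628,.099,.034,1.186))
"
```

```text
t 1.98 at [0.628  0.0986 0.1171] [-3.136e+00  2.000e-03  1.187e+00] w 0.0702 f 0.0 wf [-0.5 -0.6 -0.4]
(0.628, 0.099, 0.034, 1.186) shift [ 0.0004 -0.0001  0.0831] turn z 0.0006 dist 0.083
```

>>> {"fn": "drive_tool", "kwargs": {"series": [[0.07,[0,0,0.05],[0,0,0]],[0.07,[0,0,0.085],[0,0,0]],[0.07,[0,0,0.085],[0,0,0]],[0.02,[0,0,0.085],[0,0,0]],[0.02,[0,0,0.085],[0,0,0]]]}}

```text
time: 2.6
tool_pos: [0.6303, 0.0966, 0.0388]
ee_rot: [3.137, -0.002, 1.183]
wrist_force: [0.2, -0.4, 0.2]
width: 0.0535
finger_force: 0.0
```

>>> {"fn": "drive_tool", "kwargs": {"series": [[0.02,[0,0,0],[0,0,0]],[0.02,[0,0,0],[0,0,0]],[0.02,[0,0,-0.03],[0,0,0]],[0.02,[0,0,-0.08],[0,0,0]],[0.02,[0,0,-0.126],[0,0,0]]]}}

```text
time: 3.22
tool_pos: [0.6283, 0.0968, 0.1627]
ee_rot: [-3.141, 0.0, 1.184]
wrist_force: [0.5, -0.1, -0.7]
width: 0.0368
finger_force: 30.0
```

```bash
python3 -c "
from h import *
b=box(.082)
plan((*b,.16,1.305),(*b,.046,1.305))
cv2.imwrite('pics/t1.png',imaging.snapshot('top')[:,:,::-1])
"
```

```text
t 3.23 at [0.6283 0.0968 0.1627] [-3.141  0.     1.184] w 0.0368 f 30.0 wf [ 0.5 -0.1 -0.7]
(np.float64(0.586616068947071), np.float64(0.30434431317813543), 0.16, 1.305) shift [ 0.1765 -0.1169  0.0027] turn z -0.1211 dist 0.212
(np.float64(0.586616068947071), np.float64(0.30434431317813543), 0.046, 1.305) shift [ 0.    -0.     0.114] turn z -0.0 dist 0.114
```

View pics/t1.png

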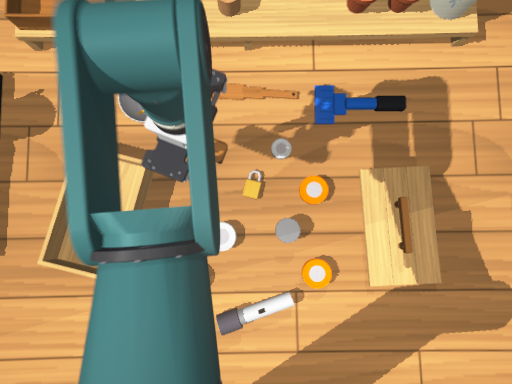

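>>> {"fn": "drive_tool", "kwargs": {"series": [[0.02,[0.177,-0.117,0.003],[0,0,-0.121]],[0.02,[0.177,-0.117,0.003],[0,0,-0.121]],[0.02,[0.177,-0.117,0.003],[0,0,-0.121]],[0.02,[0.177,-0.117,0.003],[0,0,-0.121]],[0.02,[0.177,-0.117,0.003],[0,0,-0.121]]]}}

```text
time: 3.9
tool_pos: [0.5863, 0.306, 0.1578]
ee_rot: [-3.141, 0.001, 1.308]
wrist_force: [0.0, -1.0, -1.1]
width: 0.0372
finger_force: 30.0
```

```bash
python3 -c "
from h import *
b=box(.082)
plan((*b,.10,1.305),(*b,.046,1.305))
cv2.imwrite('pics/s2.png',cv2.resize(imaging.snapshot('side')[80:240,120:380,::-1],None,fx=2.5,fy=2.5))
"
```

```text
t 3.9 at [0.5863 0.306  0.1578] [-3.141e+00  1.000e-03  1.308e+00] w 0.0372 f 30.0 wf [ 0.  -1.  -1.1]
(np.float64(0.586616068947071), np.float64(0.30434431317813543), 0.1, 1.305) shift [-0.0016  0.0007  0.0578] turn z 0.0025 dist 0.058
(np.float64(0.586616068947071), np.float64(0.30434431317813543), 0.046, 1.305) shift [ 0.    -0.     0.054] turn z -0.0 dist 0.054
```

View pics/s2.png

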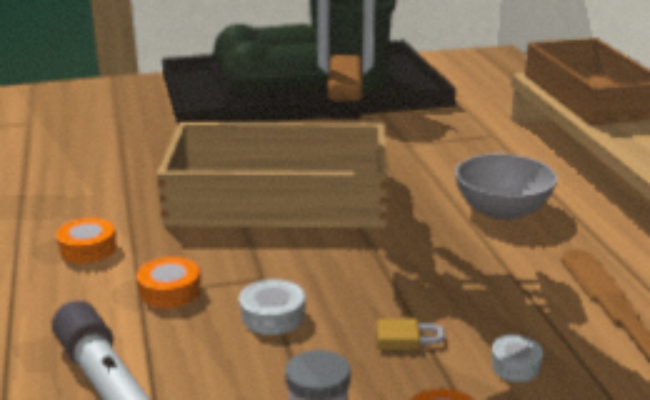

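>>> {"fn": "drive_tool", "kwargs": {"series": [[0.02,[-0.001,0,0.05],[0,0,0]],[0.02,[-0.001,0,0.09],[0,0,0]],[0.02,[-0.001,0,0.113],[0,0,0]],[0.02,[-0.001,0,0.113],[0,0,0]],[0.02,[-0.001,0,0.113],[0,0,0]]]}}

```text
time: 4.58
tool_pos: [0.5879, 0.3022, 0.0463]
ee_rot: [3.14, 0.0, 1.302]
wrist_force: [-0.1, -0.9, -0.2]
width: 0.0372
finger_force: 30.0
```

```bash
python3 -c "
from h import *
b=box(.082)
plan((*b,.044,1.305))
"
```

```text
t 4.58 at [0.5879 0.3022 0.0463] [3.14  0.    1.302] w 0.0372 f 30.0 wf [-0.1 -0.9 -0.2]
(np.float64(0.586616068947071), np.float64(0.30434431317813543), 0.044, 1.305) shift [ 0.0017 -0.0018  0.0023] turn z -0.0025 dist 0.003
```

>>> {"fn": "drive_tool", "kwargs": {"series": [[0.02,[0,0,0.001],[0,0,0]],[0.046,[0,0,0.001],[0,0,0]],[0.046,[0,0,0.001],[0,0,0]],[0.046,[0,0,0.001],[0,0,0]],[0.046,[0,0,-0.04],[0,0,0]]]}}

```text
time: 5.2
tool_pos: [0.5839, 0.3028, 0.0813]
ee_rot: [-3.134, 0.006, 1.305]
wrist_force: [0.2, 0.5, 0.0]
width: 0.0464
finger_force: 0.0
```

>>> {"fn": "drive_tool", "kwargs": {"series": [[0.046,[0,0,-0.06],[0,0,0]],[0.08,[0,0,-0.08],[0,0,-0.18]],[0.08,[0,0,-0.08],[0,0,-0.36]],[0.08,[0,0,-0.08],[0,0,-0.54]],[0.08,[0,0,-0.08],[0,0,-0.72]]]}}

```text
time: 5.82
tool_pos: [0.5867, 0.3041, 0.1659]
ee_rot: [3.141, 0.0, 2.031]
wrist_force: [0.7, 0.6, -0.3]
width: 0.0791
finger_force: 0.0
```

```bash
python3 -c "
from h import *
plan((.4495,.0655,.12,2.876),(.4495,.0655,.029,2.876))
"
```

```text
t 5.83 at [0.5867 0.3041 0.1659] [3.141 0.    2.031] w 0.0791 f 0.0 wf [ 0.7  0.6 -0.3]
(0.4495, 0.0655, 0.12, 2.876) shift [-0.1528 -0.2289  0.0459] turn z -0.845 dist 0.279
(0.4495, 0.0655, 0.029, 2.876) shift [ 0.    -0.     0.091] turn z -0.0 dist 0.091
```

>>> {"fn": "drive_tool", "kwargs": {"series": [[0.084,[-0.031,-0.046,0],[0,0,-0.18]],[0.084,[-0.062,-0.092,0.01],[0,0,-0.36]],[0.084,[-0.093,-0.138,0.02],[0,0,-0.54]],[0.084,[-0.124,-0.184,0.03],[0,0,-0.72]],[0.084,[-0.153,-0.229,0.046],[0,0,-0.845]]]}}

```text
time: 6.45
tool_pos: [0.4476, 0.0647, 0.1202]
ee_rot: [3.141, 0.002, 2.875]
wrist_force: [1.1, -0.2, 0.4]
width: 0.084
finger_force: 0.0
```

>>> {"fn": "drive_tool", "kwargs": {"series": [[0.084,[0,0,0],[0,0,0]],[0.084,[0,0,0],[0,0,0]],[0.084,[0,0,0],[0,0,0]]]}}

```text
time: 6.82
tool_pos: [0.4493, 0.0669, 0.1207]
ee_rot: [3.141, 0.002, 2.871]
wrist_force: [-0.3, -0.2, -0.8]
width: 0.084
finger_force: 0.0
```

```bash
python3 -c "
from h import *
plan((.4495,.0655,.029,2.876))
"
```

```text
t 6.83 at [0.4493 0.0669 0.1207] [3.141e+00 2.000e-03 2.871e+00] w 0.084 f 0.0 wf [-0.3 -0.2 -0.8]
(0.4495, 0.0655, 0.029, 2.876) shift [-0.0005 -0.0013  0.0917] turn z -0.0052 dist 0.092
```

Measured pose has 1–2 mm noise, so I descend and grip.

>>> {"fn": "drive_tool", "kwargs": {"series": [[0.084,[0,0,0.05],[0,0,0]],[0.084,[0,0,0.09],[0,0,0]],[0.084,[0,0,0.091],[0,0,0]],[0.084,[0,0,0.091],[0,0,0]],[0.05,[0,0,0.091],[0,0,0]]]}}

```text
time: 7.45
tool_pos: [0.4501, 0.0663, 0.0311]
ee_rot: [3.14, 0.004, 2.87]
wrist_force: [-0.2, -0.9, -0.4]
width: 0.077
finger_force: 0.0
```

>>> {"fn": "drive_tool", "kwargs": {"series": [[0.05,[0,0,0],[0,0,0]],[0.05,[0,0,0],[0,0,0]],[0.05,[0,0,0],[0,0,0]],[0.05,[0,0,0],[0,0,0]]]}}

```text
time: 7.95
tool_pos: [0.448, 0.0659, 0.0287]
ee_rot: [-3.142, 0.0, 2.87]
wrist_force: [0.3, 0.5, 0.3]
width: 0.0501
finger_force: 0.0
```

>>> {"fn": "drive_tool", "kwargs": {"series": [[0.05,[0,0,-0.03],[0,0,0]],[0.05,[0,0,-0.08],[0,0,0]],[0.05,[0,0,-0.131],[0,0,0]],[0.05,[0,0,-0.131],[0,0,0]]]}}

```text
time: 8.45
tool_pos: [0.451, 0.066, 0.1648]
ee_rot: [3.139, 0.01, 2.87]
wrist_force: [0.3, -0.8, 0.0]
width: 0.0499
finger_force: 0.0
```

```bash
python3 -c "
from h import *
b=box(-.077)
plan((*b,.16,2.876),(*b,.039,2.876))
"
```

```text
t 8.45 at [0.451  0.066  0.1648] [3.139 0.01  2.87 ] w 0.0499 f 0.0 wf [ 0.3 -0.8  0. ]
(np.float64(0.43320808159848206), np.float64(0.34614131567418993), 0.16, 2.876) shift [0.0924 0.265  0.0048] turn z -0.0062 dist 0.281
(np.float64(0.43320808159848206), np.float64(0.34614131567418993), 0.039, 2.876) shift [ 0.    -0.     0.121] turn z -0.0 dist 0.121
```

>>> {"fn": "drive_tool", "kwargs": {"series": [[0.084,[0.05,0.15,0],[0,0,0]],[0.084,[0.05,0.15,0],[0,0,0]],[0.084,[0.05,0.15,0],[0,0,0]]]}}

```text
time: 8.82
tool_pos: [0.4389, 0.226, 0.158]
ee_rot: [-3.14, -0.002, 2.872]
wrist_force: [0.7, -0.7, 0.0]
width: 0.0769
finger_force: 0.0
```

```bash
python3 -c "
from h import *
s=imaging.snapshot('side');t=imaging.snapshot('top')
cv2.imwrite('pics/s3.png',np.vstack([s[110:270,120:380],t[130:290,130:390]])[:,:,::-1].repeat(2,0)[:,:].repeat(2,1)[:600])
"
```

```text
(no output)
```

View pics/s3.png

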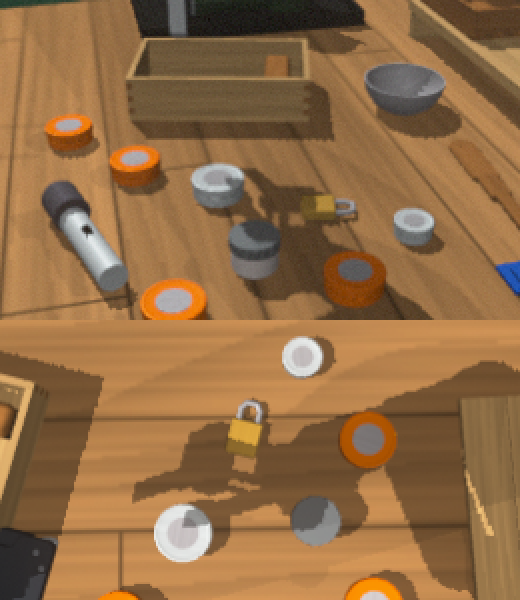

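```bash
cat >> h.py <<'E'
def proj(n,P):
    c=imaging.get_calibration(n); q=R.from_euler("xyz",c["rotation"]).inv().apply(np.atleast_2d(P)-c["position"])*[1,-1,-1]
    return cv2.projectPoints(q,np.zeros(3),np.zeros(3),c["intrinsics"],np.array([c["k1"],0,0,0]))[0][:,0]
E
python3 -c "
from h import *
o=robot.get_obs();print(o['tool_pos'],o['ee_rot'],o['width'])
r=R.from_euler('xyz',o['ee_rot'])
for n in('side','top'):
  for d in (.025,0,-.072): print(n,d,proj(n,[o['tool_pos']+r.apply([0,s*(o['width']/2+.006),d]) for s in(-1,0,1)]).round(0).tolist())
s=imaging.snapshot('side')
cv2.imwrite('pics/s4.png',cv2.resize(s[0:200,120:320,::-1],None,fx=3,fy=3))
"
```

```text
[0.43880605 0.2263381  0.15783686] [-3.14056590e+00 -2.90498680e-03  2.87435962e+00] 0.08276238690510207
side 0.025 [[210.0, 139.0], [212.0, 132.0], [214.0, 126.0]]
side 0 [[209.0, 130.0], [212.0, 123.0], [214.0, 117.0]]
side -0.072 [[208.0, 102.0], [210.0, 96.0], [212.0, 91.0]]
top 0.025 [[155.0, 251.0], [131.0, 245.0], [107.0, 238.0]]
top 0 [[151.0, 252.0], [126.0, 245.0], [101.0, 239.0]]
top -0.072 [[139.0, 254.0], [111.0, 247.0], [83.0, 240.0]]
```

View pics/s4.png

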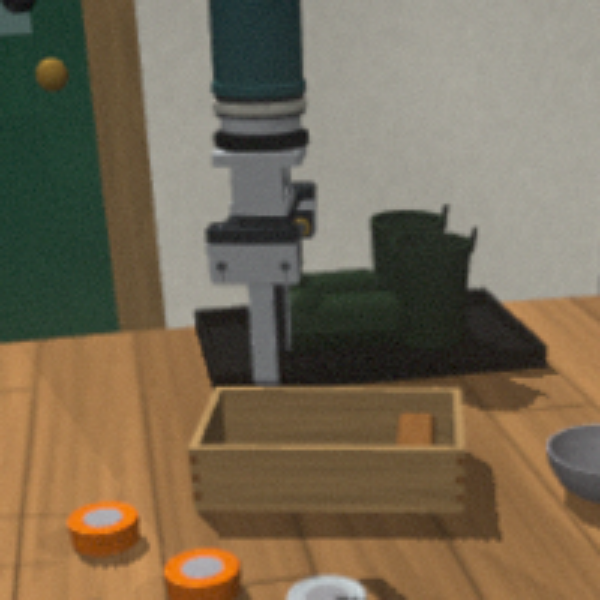

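>>> {"fn": "drive_tool", "kwargs": {"series": [[0.084,[-0.05,-0.15,0],[0,0,0]],[0.084,[-0.05,-0.15,0],[0,0,0]],[0.084,[-0.05,-0.15,0],[0,0,0]],[0.084,[-0.05,-0.15,0.06],[0,0,0]],[0.084,[-0.05,-0.15,0.11],[0,0,0]]]}}

```text
time: 9.6
tool_pos: [0.4474, 0.0637, 0.0478]
ee_rot: [-3.141, 0.0, 2.866]
wrist_force: [0.1, 0.3, 0.0]
width: 0.084
finger_force: 0.0
```

>>> {"fn": "drive_tool", "kwargs": {"series": [[0.084,[0,0,0],[0,0,0]],[0.084,[0,0,0],[0,0,0]]]}}

```text
time: 9.85
tool_pos: [0.449, 0.0653, 0.0512]
ee_rot: [3.141, 0.002, 2.869]
wrist_force: [0.3, 0.4, -0.3]
width: 0.0841
finger_force: 0.0
```

```bash
python3 -c "
from h import *
o=robot.get_obs();print(o['tool_pos'],o['ee_rot'],o['width'])
r=R.from_euler('xyz',o['ee_rot'])
for d in (.025,0,-.072): print(d,proj('side',[o['tool_pos']+r.apply([0,s*(o['width']/2+.006),d]) for s in(-1,0,1)]).round(1).tolist())
s=imaging.snapshot('side')
cv2.imwrite('pics/s5.png',cv2.resize(s[90:240,140:290,::-1],None,fx=4,fy=4))
"
```

```text
[0.44899324 0.06532204 0.05120729] [3.14138093e+00 2.05385708e-03 2.86887330e+00] 0.08408295660494328
0.025 [[227.1, 208.6], [228.8, 197.5], [230.4, 187.5]]
0 [[226.6, 199.4], [228.4, 188.6], [230.0, 178.8]]
-0.072 [[225.3, 171.4], [227.2, 161.6], [229.0, 152.6]]
```

View pics/s5.png

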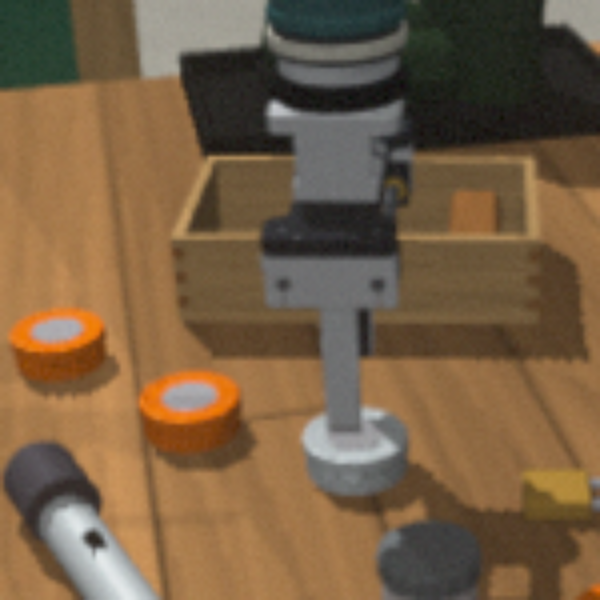

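>>> {"fn": "drive_tool", "kwargs": {"series": [[0.09,[0,0,0.015],[0,0,0]],[0.09,[0,0,0.03],[0,0,0]],[0.09,[0,0,0.03],[0,0,0]],[0.09,[0,0,0.03],[0,0,0]]]}}

```text
time: 10.4
tool_pos: [0.448, 0.0661, 0.0195]
ee_rot: [-3.141, -0.0, 2.87]
wrist_force: [0.7, 1.1, 0.3]
width: 0.0901
finger_force: 0.0
```

>>> {"fn": "drive_tool", "kwargs": {"series": [[0.09,[0,0,0.01],[0,0,0]],[0.09,[0,0,0.015],[0,0,0]],[0.09,[0,0,0.015],[0,0,0]]]}}

```text
time: 10.78
tool_pos: [0.4475, 0.066, 0.004]
ee_rot: [-3.141, -0.001, 2.87]
wrist_force: [0.3, -0.0, 0.2]
width: 0.0898
finger_force: 0.0
```

```bash
python3 -c "
from h import *
plan()
o=robot.get_obs();r=R.from_euler('xyz',o['ee_rot'])
for d in (.025,-.004): print(d,proj('side',[o['tool_pos']+r.apply([0,s*(o['width']/2+.006),d]) for s in(-1,0,1)]).round(1).tolist())
s=imaging.snapshot('side')
cv2.imwrite('pics/s6.png',cv2.resize(s[130:230,180:280,::-1],None,fx=5,fy=5))
"
```

```text
t 10.78 at [0.4475 0.066  0.004 ] [-3.141e+00 -1.000e-03  2.870e+00] w 0.0898 f 0.0 wf [ 0.3 -0.   0.2]
0.025 [[227.0, 225.8], [228.8, 213.6], [230.4, 202.5]]
-0.004 [[226.6, 215.7], [228.4, 203.8], [230.0, 193.0]]
```

View pics/s6.png

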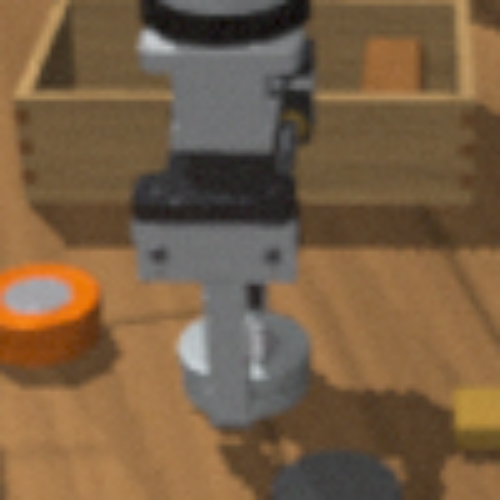

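>>> {"fn": "drive_tool", "kwargs": {"series": [[0.09,[0,0,0.003],[0,0,0]],[0.04,[0,0,0.003],[0,0,0]],[0.04,[0,0,0.003],[0,0,0]],[0.04,[0,0,0.003],[0,0,0]],[0.04,[0,0,0.003],[0,0,0]]]}}

```text
time: 11.45
tool_pos: [0.4481, 0.066, 0.0018]
ee_rot: [-3.142, 0.0, 2.87]
wrist_force: [-0.4, -0.0, 0.5]
width: 0.0637
finger_force: 30.0
```

>>> {"fn": "drive_tool", "kwargs": {"series": [[0.04,[0,0,0],[0,0,0]]]}}

```text
time: 11.58
tool_pos: [0.4481, 0.066, 0.0018]
ee_rot: [-3.142, 0.0, 2.87]
wrist_force: [0.0, 0.1, 0.9]
width: 0.0633
finger_force: 30.0
```

>>> {"fn": "drive_tool", "kwargs": {"series": [[0.04,[0,0,-0.03],[0,0,0]],[0.04,[0,0,-0.08],[0,0,0]],[0.04,[0,0,-0.12],[0,0,0]],[0.04,[0,0,-0.12],[0,0,0]]]}}

```text
time: 12.08
tool_pos: [0.4506, 0.066, 0.1253]
ee_rot: [3.139, 0.008, 2.87]
wrist_force: [0.3, 0.5, -0.7]
width: 0.0636
finger_force: 30.0
```

```bash
python3 -c "
from h import *
b=box(-.077)
plan((*b,.12,2.876),(*b,.011,2.876))
t=imaging.snapshot('top')
cv2.imwrite('pics/t4.png',cv2.resize(t[135:290,30:165,::-1],None,fx=3.5,fy=3.5,interpolation=2))
"
```

```text
t 12.07 at [0.4506 0.066  0.1253] [3.139 0.008 2.87 ] w 0.0636 f 30.0 wf [ 0.3  0.5 -0.7]
(np.float64(0.43320808159848206), np.float64(0.34614131567418993), 0.12, 2.876) shift [0.0919 0.2652 0.0053] turn z -0.0062 dist 0.281
(np.float64(0.43320808159848206), np.float64(0.34614131567418993), 0.011, 2.876) shift [ 0.    -0.     0.109] turn z -0.0 dist 0.109
```

View pics/t4.png

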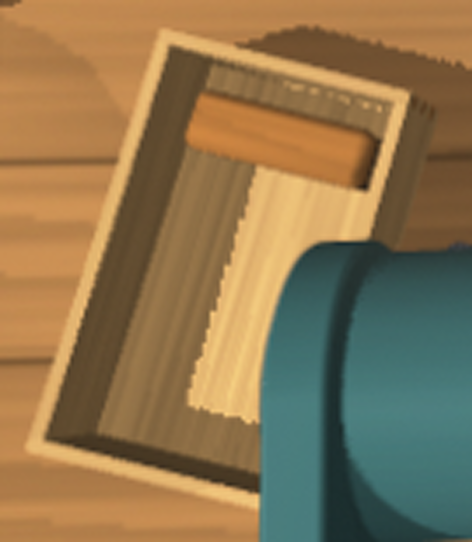

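>>> {"fn": "drive_tool", "kwargs": {"series": [[0.04,[0.018,0.053,0],[0,0,0]],[0.04,[0.037,0.106,0],[0,0,0]],[0.04,[0.055,0.159,0],[0,0,0]],[0.04,[0.074,0.212,0],[0,0,0]],[0.04,[0.092,0.265,0],[0,0,-0.006]]]}}

```text
time: 12.75
tool_pos: [0.4288, 0.3468, 0.1185]
ee_rot: [-3.138, -0.003, 2.876]
wrist_force: [1.1, -0.4, -0.4]
width: 0.063
finger_force: 30.0
```

>>> {"fn": "drive_tool", "kwargs": {"series": [[0.04,[0,0,0],[0,0,0]],[0.04,[0,0,0.03],[0,0,0]],[0.04,[0,0,0.03],[0,0,0]],[0.04,[0,0,0.03],[0,0,0]]]}}

```text
time: 13.25
tool_pos: [0.4305, 0.3449, 0.0912]
ee_rot: [-3.14, -0.001, 2.875]
wrist_force: [-1.2, -0.2, -0.9]
width: 0.0633
finger_force: 30.0
```

```bash
python3 -c "
from h import *
b=box(-.077)
plan((*b,.011,2.876))
print('brush',ray('top',np.array([[205,93],[378,133],[358,188],[188,143]])/3.5+[29.6,134.6],.050).mean(0), box(.082))
"
```

```text
t 13.25 at [0.4305 0.3449 0.0912] [-3.140e+00 -1.000e-03  2.875e+00] w 0.0633 f 30.0 wf [-1.2 -0.2 -0.9]
(np.float64(0.43320808159848206), np.float64(0.34614131567418993), 0.011, 2.876) shift [-0.0023  0.0019  0.0802] turn z -0.0014 dist 0.08
brush [0.58685036 0.29998701 0.05      ] [0.58661607 0.30434431]
```

>>> {"fn": "drive_tool", "kwargs": {"series": [[0.04,[-0.002,0.001,0.04],[0,0,0]],[0.04,[-0.002,0.001,0.07],[0,0,0]],[0.04,[-0.002,0.001,0.078],[0,0,0]],[0.04,[-0.002,0.001,0.079],[0,0,0]],[0.04,[-0.002,0.001,0.079],[0,0,0]]]}}

```text
time: 13.88
tool_pos: [0.434, 0.347, 0.0146]
ee_rot: [3.139, 0.002, 2.876]
wrist_force: [-0.5, 0.4, -0.5]
width: 0.0634
finger_force: 30.0
```

>>> {"fn": "drive_tool", "kwargs": {"series": [[0.04,[0,0,0],[0,0,0]],[0.04,[0,0,0],[0,0,0]]]}}

```text
time: 14.12
tool_pos: [0.4332, 0.3467, 0.0136]
ee_rot: [3.141, 0.001, 2.876]
wrist_force: [-0.1, 0.6, -0.7]
width: 0.0635
finger_force: 30.0
```

>>> {"fn": "drive_tool", "kwargs": {"series": [[0.04,[0,0,0.003],[0,0,0]],[0.04,[0,0,0.003],[0,0,0]],[0.078,[0,0,0.003],[0,0,0]],[0.078,[0,0,0.003],[0,0,0]],[0.078,[0,0,0.003],[0,0,0]]]}}

```text
time: 14.75
tool_pos: [0.4327, 0.3463, 0.0096]
ee_rot: [-3.141, -0.0, 2.876]
wrist_force: [0.1, 0.5, 0.5]
width: 0.078
finger_force: 0.0
```

>>> {"fn": "drive_tool", "kwargs": {"series": [[0.078,[0,0,-0.03],[0,0,0]],[0.078,[0,0,-0.08],[0,0,0]],[0.078,[0,0,-0.11],[0,0,0]],[0.078,[0,0,-0.11],[0,0,0]]]}}

```text
time: 15.25
tool_pos: [0.4345, 0.3475, 0.1229]
ee_rot: [3.137, 0.005, 2.876]
wrist_force: [-0.3, 0.4, 0.2]
width: 0.0779
finger_force: 0.0
```

```bash
python3 -c "
from h import *
n=(.648,-.0725)
plan((.54,.137,.12,2.876),(*n,.12,2.876),(*n,.0,2.876))
"
```

```text
t 15.25 at [0.4345 0.3475 0.1229] [3.137 0.005 2.876] w 0.0779 f 0.0 wf [-0.3  0.4  0.2]
(0.54, 0.137, 0.12, 2.876) shift [-0.1571 -0.1754  0.0029] turn z -0.0002 dist 0.235
(0.648, -0.0725, 0.12, 2.876) shift [-0.1592 -0.1738 -0.    ] turn z -0.0 dist 0.236
(0.648, -0.0725, 0.0, 2.876) shift [ 0.   -0.    0.12] turn z -0.0 dist 0.12
```

>>> {"fn": "drive_tool", "kwargs": {"series": [[0.066,[-0.04,-0.044,0],[0,0,0]],[0.066,[-0.08,-0.088,0],[0,0,0]],[0.066,[-0.12,-0.132,0],[0,0,0]],[0.066,[-0.16,-0.176,0],[0,0,0]],[0.066,[-0.2,-0.22,0],[0,0,0]]]}}

```text
time: 15.88
tool_pos: [0.5673, 0.0798, 0.117]
ee_rot: [-3.141, -0.004, 2.876]
wrist_force: [0.0, 0.6, -0.1]
width: 0.0662
finger_force: 0.0
```

>>> {"fn": "drive_tool", "kwargs": {"series": [[0.066,[-0.04,-0.043,0],[0,0,0]],[0.066,[-0.08,-0.086,0],[0,0,0]],[0.066,[-0.116,-0.13,0.02],[0,0,0]],[0.066,[-0.116,-0.13,0.05],[0,0,0]],[0.066,[-0.116,-0.13,0.05],[0,0,0]]]}}

```text
time: 16.5
tool_pos: [0.6421, -0.0744, 0.0634]
ee_rot: [-3.141, -0.011, 2.874]
wrist_force: [0.4, 0.5, -0.5]
width: 0.0659
finger_force: 0.0
```

>>> {"fn": "drive_tool", "kwargs": {"series": [[0.066,[0,0,0],[0,0,0]]]}}

```text
time: 16.62
tool_pos: [0.6453, -0.0737, 0.0692]
ee_rot: [-3.142, -0.001, 2.877]
wrist_force: [1.3, 0.2, -0.2]
width: 0.0659
finger_force: 0.0
```

```bash
python3 -c "
from h import *
n=(.648,-.0725)
plan((*n,.0,2.876))
"
```

```text
t 16.62 at [ 0.6453 -0.0737  0.0692] [-3.142e+00 -1.000e-03  2.877e+00] w 0.0659 f 0.0 wf [ 1.3  0.2 -0.2]
(0.648, -0.0725, 0.0, 2.876) shift [-0.0023  0.0018  0.0692] turn z 0.0006 dist 0.069
```

>>> {"fn": "drive_tool", "kwargs": {"series": [[0.066,[-0.002,0.001,0.035],[0,0,0]],[0.066,[-0.002,0.001,0.055],[0,0,0]],[0.066,[-0.002,0.001,0.06],[0,0,0]],[0.066,[-0.002,0.001,0.06],[0,0,0]]]}}

```text
time: 17.12
tool_pos: [0.6482, -0.0737, 0.0102]
ee_rot: [-3.142, 0.001, 2.876]
wrist_force: [1.0, -0.2, 0.2]
width: 0.0659
finger_force: 0.0
```

>>> {"fn": "drive_tool", "kwargs": {"series": [[0.066,[0,0,0.004],[0,0,0]],[0.066,[0,0,0.006],[0,0,0]],[0.066,[0,0,0.006],[0,0,0]]]}}

```text
time: 17.5
tool_pos: [0.648, -0.074, 0.0038]
ee_rot: [-3.142, 0.0, 2.876]
wrist_force: [0.4, -0.0, -0.1]
width: 0.0659
finger_force: 0.0
```

```bash
python3 -c "
from h import *
plan()
s=imaging.snapshot('side')
o=robot.get_obs();r=R.from_euler('xyz',o['ee_rot'])
print(proj('side',[o['tool_pos']+r.apply([0,s*(o['width']/2+.006),-.006]) for s in(-1,0,1)]).round(1).tolist())
cv2.imwrite('pics/s7.png',cv2.resize(s[160:260,270:370,::-1],None,fx=5,fy=5))
"
```

```text
t 17.5 at [ 0.648  -0.074   0.0038] [-3.142  0.     2.876] w 0.0659 f 0.0 wf [ 0.4 -0.  -0.1]
[[330.3, 234.4], [327.6, 223.8], [325.2, 214.1]]
```

View pics/s7.png

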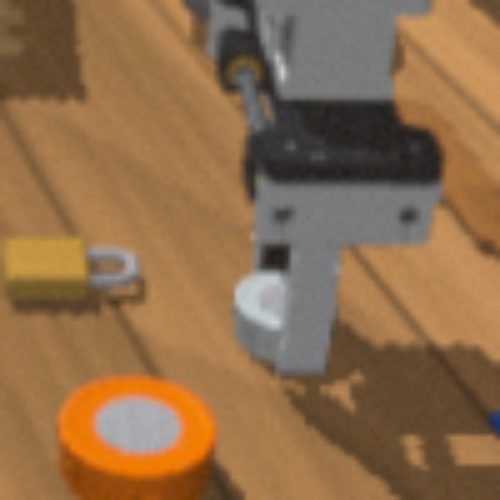

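>>> {"fn": "drive_tool", "kwargs": {"series": [[0.066,[0,0,0.004],[0,0,0]],[0.066,[0,0,0.004],[0,0,0]],[0.03,[0,0,0.004],[0,0,0]],[0.03,[0,0,0.004],[0,0,0]],[0.03,[0,0,0.004],[0,0,0]]]}}

```text
time: 18.18
tool_pos: [0.648, -0.0739, -0.0002]
ee_rot: [3.142, 0.0, 2.876]
wrist_force: [0.3, 0.3, -0.0]
width: 0.0454
finger_force: 30.0
```

>>> {"fn": "drive_tool", "kwargs": {"series": [[0.03,[0,0,0],[0,0,0]],[0.03,[0,0,0],[0,0,0]]]}}

```text
time: 18.42
tool_pos: [0.648, -0.0739, -0.0002]
ee_rot: [3.142, 0.0, 2.876]
wrist_force: [0.8, 0.3, 0.0]
width: 0.0455
finger_force: 30.0
```

>>> {"fn": "drive_tool", "kwargs": {"series": [[0.03,[0,0,-0.03],[0,0,0]],[0.03,[0,0,-0.08],[0,0,0]],[0.03,[0,0,-0.14],[0,0,0]],[0.03,[0,0,-0.14],[0,0,0]]]}}

```text
time: 18.92
tool_pos: [0.6516, -0.0746, 0.1477]
ee_rot: [3.141, 0.014, 2.876]
wrist_force: [-0.1, -0.3, 0.2]
width: 0.0454
finger_force: 30.0
```

```bash
python3 -c "
from h import *
n=(.4332,.3463)
plan((*n,.14,2.876),(*n,.036,2.876))
"
```

```text
t 18.93 at [ 0.6516 -0.0746  0.1477] [3.141 0.014 2.876] w 0.0454 f 30.0 wf [-0.1 -0.3  0.2]
(0.4332, 0.3463, 0.14, 2.876) shift [0.3213 0.3488 0.0077] turn z -0.0002 dist 0.474
(0.4332, 0.3463, 0.036, 2.876) shift [ 0.    -0.     0.104] turn z -0.0 dist 0.104
```

>>> {"fn": "drive_tool", "kwargs": {"series": [[0.03,[0.032,0.035,0],[0,0,0]],[0.03,[0.064,0.07,0],[0,0,0]],[0.03,[0.096,0.105,0],[0,0,0]],[0.03,[0.127,0.14,0],[0,0,0]],[0.03,[0.159,0.1745,0],[0,0,0]]]}}

```text
time: 19.55
tool_pos: [0.5387, 0.1373, 0.138]
ee_rot: [-3.141, -0.002, 2.876]
wrist_force: [0.3, 0.5, -0.9]
width: 0.0452
finger_force: 30.0
```

```bash
python3 -c "
from h import *
t=imaging.snapshot('top')
for c in blobs(t[190:290,30:165],(0,0,70),(180,70,255),60):
    c=c+np.array([30,190]);(u,v),r=cv2.minEnclosingCircle(c); print(round(u,1),round(v,1),round(r,1),cv2.contourArea(c),ray('top',[[u,v]],.026)[0].round(4),ray('top',[[u,v]],.032)[0].round(4))
"
```

```text
93.5 245.6 15.6 471.0 [0.4348 0.3412 0.026 ] [0.435  0.3386 0.032 ]
32.5 257.5 31.6 137.0 [0.4123 0.4689 0.026 ] [0.4126 0.4654 0.032 ]
139.0 239.5 53.8 458.0 [0.4459 0.2438 0.026 ] [0.446  0.2419 0.032 ]
```

>>> {"fn": "drive_tool", "kwargs": {"series": [[0.03,[0.032,0.035,0],[0,0,0]],[0.03,[0.064,0.07,0],[0,0,0]],[0.03,[0.096,0.105,0],[0,0,0]],[0.03,[0.127,0.14,0],[0,0,0]],[0.03,[0.159,0.1745,0],[0,0,0]]]}}

```text
time: 20.23
tool_pos: [0.4315, 0.3471, 0.1382]
ee_rot: [-3.14, -0.001, 2.876]
wrist_force: [0.6, 0.4, -0.7]
width: 0.0453
finger_force: 30.0
```

>>> {"fn": "drive_tool", "kwargs": {"series": [[0.03,[0,0,0.03],[0,0,0]],[0.03,[0,0,0.07],[0,0,0]],[0.03,[0,0,0.07],[0,0,0]],[0.03,[0,0,0.07],[0,0,0]]]}}

```text
time: 20.72
tool_pos: [0.4332, 0.3464, 0.0702]
ee_rot: [3.141, 0.0, 2.875]
wrist_force: [0.1, 0.1, -0.5]
width: 0.045
finger_force: 30.0
```

```bash
python3 -c "
from h import *
n=(.4332,.3463)
plan((*n,.036,2.876))
"
```

```text
t 20.73 at [0.4332 0.3464 0.0702] [3.141 0.    2.875] w 0.045 f 30.0 wf [ 0.1  0.1 -0.5]
(0.4332, 0.3463, 0.036, 2.876) shift [-0.     -0.      0.0342] turn z -0.0005 dist 0.034
```

>>> {"fn": "drive_tool", "kwargs": {"series": [[0.03,[0,0,0.025],[0,0,0]],[0.03,[0,0,0.036],[0,0,0]],[0.03,[0,0,0.036],[0,0,0]],[0.03,[0,0,0.036],[0,0,0]]]}}

```text
time: 21.22
tool_pos: [0.4335, 0.3468, 0.035]
ee_rot: [3.14, 0.001, 2.876]
wrist_force: [-0.2, -0.1, -0.1]
width: 0.0455
finger_force: 30.0
```

>>> {"fn": "drive_tool", "kwargs": {"series": [[0.03,[0,0,0.001],[0,0,0]],[0.062,[0,0,0.001],[0,0,0]],[0.062,[0,0,0.001],[0,0,0]],[0.062,[0,0,0.001],[0,0,0]]]}}

```text
time: 21.72
tool_pos: [0.4328, 0.3464, 0.0328]
ee_rot: [3.142, 0.0, 2.876]
wrist_force: [-0.9, 0.2, -0.6]
width: 0.0616
finger_force: 0.0
```

>>> {"fn": "drive_tool", "kwargs": {"series": [[0.062,[0,0,-0.03],[0,0,0]],[0.062,[0,0,-0.09],[0,0,0]],[0.062,[0,0,-0.09],[0,0,0]]]}}

```text
time: 22.1
tool_pos: [0.436, 0.3485, 0.1291]
ee_rot: [3.133, 0.008, 2.876]
wrist_force: [-0.4, 1.4, 0.1]
width: 0.062
finger_force: 0.0
```

```bash
python3 -c "
from h import *
n=(.460,-.0815)
plan((*n,.12,2.876),(*n,.01,2.876))
"
```

```text
t 22.1 at [0.436  0.3485 0.1291] [3.133 0.008 2.876] w 0.062 f 0.0 wf [-0.4  1.4  0.1]
(0.46, -0.0815, 0.12, 2.876) shift [-0.1361 -0.4086  0.0091] turn z -0.0002 dist 0.431
(0.46, -0.0815, 0.01, 2.876) shift [ 0.   -0.    0.11] turn z -0.0 dist 0.11
```

>>> {"fn": "drive_tool", "kwargs": {"series": [[0.076,[-0.02,-0.058,0],[0,0,0]],[0.076,[-0.04,-0.116,0],[0,0,0]],[0.076,[-0.059,-0.174,0],[0,0,0]],[0.076,[-0.079,-0.232,0],[0,0,0]],[0.076,[-0.099,-0.29,0],[0,0,0]]]}}

```text
time: 22.72
tool_pos: [0.4514, 0.0388, 0.1217]
ee_rot: [-3.141, -0.001, 2.876]
wrist_force: [0.8, -0.1, -0.3]
width: 0.0762
finger_force: 0.0
```

>>> {"fn": "drive_tool", "kwargs": {"series": [[0.076,[-0.02,-0.058,0],[0,0,0]],[0.076,[-0.039,-0.116,0],[0,0,0]],[0.076,[-0.039,-0.116,0],[0,0,0]],[0.076,[-0.039,-0.116,0.05],[0,0,0]],[0.076,[-0.039,-0.116,0.05],[0,0,0]]]}}

```text
time: 23.35
tool_pos: [0.4554, -0.0796, 0.0682]
ee_rot: [3.141, -0.011, 2.876]
wrist_force: [-0.0, 1.0, 0.6]
width: 0.0762
finger_force: 0.0
```

```bash
python3 -c "
from h import *
n=(.460,-.0815)
plan((*n,.007,2.876))
t=imaging.snapshot('top')
for c in blobs(t[190:290,30:165],(0,0,70),(180,70,255),60):
    c=c+np.array([30,190]);(u,v),r=cv2.minEnclosingCircle(c); print(round(u,1),round(v,1),round(r,1),cv2.contourArea(c),ray('top',[[u,v]],.032)[0].round(4),ray('top',[[u,v]],.052)[0].round(4))
cv2.imwrite('pics/t8.png',cv2.resize(t[135:290,30:165,::-1],None,fx=3.5,fy=3.5,interpolation=2))
"
```

```text
t 23.35 at [ 0.4554 -0.0796  0.0682] [ 3.141 -0.011  2.876] w 0.0762 f 0.0 wf [-0.   1.   0.6]
(0.46, -0.0815, 0.007, 2.876) shift [-0.005  -0.0006  0.0612] turn z 0.0005 dist 0.061
91.0 245.0 17.7 775.5 [0.4363 0.3441 0.032 ] [0.437  0.3354 0.052 ]
```

View pics/t8.png

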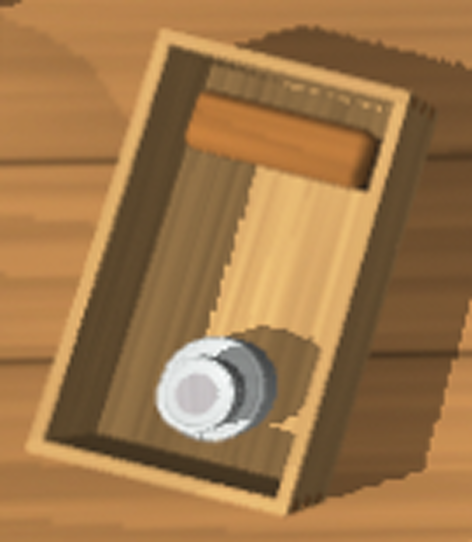

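```bash
python3 -c "
from h import *
print(ray('top',[[86.7,246.6]],.052),ray('top',[[93.5,245.6]],.029))
"
```

```text
[[0.4338288  0.34415124 0.052     ]] [[0.43485018 0.3399919  0.029     ]]
```

>>> {"fn": "drive_tool", "kwargs": {"series": [[0.076,[-0.001,0,0.03],[0,0,0]],[0.076,[-0.001,0,0.055],[0,0,0]],[0.076,[-0.001,0,0.064],[0,0,0]],[0.076,[-0.001,0,0.064],[0,0,0]],[0.076,[-0.001,0,0.064],[0,0,0]]]}}

```text
time: 24.02
tool_pos: [0.4615, -0.082, 0.0104]
ee_rot: [-3.141, 0.003, 2.876]
wrist_force: [-0.1, -0.5, 0.3]
width: 0.0759
finger_force: 0.0
```

>>> {"fn": "drive_tool", "kwargs": {"series": [[0.03,[0,0,0],[0,0,0]],[0.03,[0,0,0],[0,0,0]],[0.03,[0,0,0],[0,0,0]],[0.03,[0,0,0],[0,0,0]]]}}

```text
time: 24.52
tool_pos: [0.4606, -0.0819, 0.0091]
ee_rot: [3.141, 0.001, 2.876]
wrist_force: [-0.3, -0.2, 2.5]
width: 0.0533
finger_force: 30.0
```

>>> {"fn": "drive_tool", "kwargs": {"series": [[0.03,[0,0,-0.03],[0,0,0]],[0.03,[0,0,-0.08],[0,0,0]],[0.03,[0,0,-0.12],[0,0,0]],[0.03,[0.007,0.05,-0.12],[0,0,0]],[0.03,[0.015,0.105,-0.12],[0,0,0]]]}}

```text
time: 25.15
tool_pos: [0.4738, 0.0237, 0.1293]
ee_rot: [-3.141, 0.002, 2.873]
wrist_force: [1.4, 0.3, -1.0]
width: 0.0535
finger_force: 30.0
```

>>> {"fn": "drive_tool", "kwargs": {"series": [[0.03,[0.009,0.06,0],[0,0,0]],[0.03,[0.017,0.12,0],[0,0,0]],[0.03,[0.025,0.18,0],[0,0,0]],[0.03,[0.034,0.24,0],[0,0,0]],[0.03,[0.043,0.3,0],[0,0,0]]]}}

```text
time: 25.78
tool_pos: [0.5105, 0.3258, 0.1281]
ee_rot: [-3.141, -0.0, 2.876]
wrist_force: [1.0, 0.4, -0.3]
width: 0.0537
finger_force: 30.0
```

>>> {"fn": "drive_tool", "kwargs": {"series": [[0.03,[0,0.004,0],[0,0,0]],[0.03,[0,0.004,0.03],[0,0,0]],[0.03,[0,0.004,0.04],[0,0,0]],[0.03,[0,0.004,0.04],[0,0,0]]]}}

```text
time: 26.28
tool_pos: [0.5111, 0.3267, 0.0875]
ee_rot: [-3.139, -0.002, 2.875]
wrist_force: [0.1, -0.1, -0.7]
width: 0.0534
finger_force: 30.0
```

```bash
python3 -c "
from h import *
plan((.512,.328,.019,2.876))
"
```

```text
t 26.27 at [0.5111 0.3267 0.0875] [-3.139e+00 -2.000e-03  2.875e+00] w 0.0534 f 30.0 wf [ 0.1 -0.1 -0.7]
(0.512, 0.328, 0.019, 2.876) shift [-0.0005  0.0015  0.0685] turn z -0.0013 dist 0.068
```

>>> {"fn": "drive_tool", "kwargs": {"series": [[0.03,[0,0.001,0.03],[0,0,0]],[0.03,[0,0.001,0.06],[0,0,0]],[0.03,[0,0.001,0.069],[0,0,0]],[0.03,[0,0.001,0.069],[0,0,0]],[0.03,[0,0.001,0.069],[0,0,0]]]}}

```text
time: 26.9
tool_pos: [0.5132, 0.3294, 0.0217]
ee_rot: [3.139, 0.002, 2.876]
wrist_force: [-0.0, 0.8, -1.2]
width: 0.0534
finger_force: 30.0
```

>>> {"fn": "drive_tool", "kwargs": {"series": [[0.03,[0,0,0],[0,0,0]]]}}

```text
time: 27.02
tool_pos: [0.513, 0.3295, 0.0214]
ee_rot: [3.14, 0.002, 2.876]
wrist_force: [-0.4, 0.2, -0.1]
width: 0.0538
finger_force: 30.0
```

>>> {"fn": "drive_tool", "kwargs": {"series": [[0.03,[0,0,0.003],[0,0,0]],[0.03,[0,0,0.003],[0,0,0]],[0.07,[0,0,0.003],[0,0,0]],[0.07,[0,0,0.003],[0,0,0]],[0.07,[0,0,0.003],[0,0,0]]]}}

```text
time: 27.65
tool_pos: [0.5119, 0.3289, 0.0166]
ee_rot: [-3.141, -0.0, 2.876]
wrist_force: [0.4, -0.3, 0.0]
width: 0.0699
finger_force: 0.0
```

>>> {"fn": "drive_tool", "kwargs": {"series": [[0.07,[0,0,-0.03],[0,0,0]],[0.07,[0,0,-0.08],[0,0,0]],[0.07,[0,0,-0.11],[0,0,0]],[0.07,[0,0,-0.11],[0,0,0]]]}}

```text
time: 28.15
tool_pos: [0.5138, 0.3299, 0.1302]
ee_rot: [3.137, 0.005, 2.876]
wrist_force: [0.4, -0.8, -0.3]
width: 0.0697
finger_force: 0.0
```

```bash
python3 -c "
from h import *
plan((.499,.11,.13,2.876),(.484,-.11,.13,3.0),(.470,-.334,.13,3.173))
"
```

```text
t 28.15 at [0.5138 0.3299 0.1302] [3.137 0.005 2.876] w 0.0697 f 0.0 wf [ 0.4 -0.8 -0.3]
(0.499, 0.11, 0.13, 2.876) shift [-4.350e-02 -2.161e-01  2.000e-04] turn z -0.0002 dist 0.22
(0.484, -0.11, 0.13, 3.0) shift [-0.0433 -0.2162 -0.    ] turn z -0.124 dist 0.221
(0.47, -0.334, 0.13, 3.173) shift [-0.0178 -0.2237 -0.    ] turn z -0.173 dist 0.224
```

>>> {"fn": "drive_tool", "kwargs": {"series": [[0.06,[-0.009,-0.043,0],[0,0,0]],[0.06,[-0.017,-0.086,0],[0,0,0]],[0.06,[-0.026,-0.129,0],[0,0,0]],[0.06,[-0.034,-0.172,0],[0,0,0]],[0.06,[-0.042,-0.216,0],[0,0,0]]]}}

```text
time: 28.78
tool_pos: [0.4942, 0.1081, 0.124]
ee_rot: [-3.14, -0.004, 2.876]
wrist_force: [1.4, -0.5, 0.0]
width: 0.0598
finger_force: 0.0
```

>>> {"fn": "drive_tool", "kwargs": {"series": [[0.06,[-0.009,-0.043,0],[0,0,-0.03]],[0.06,[-0.017,-0.086,0],[0,0,-0.06]],[0.06,[-0.026,-0.129,0],[0,0,-0.09]],[0.06,[-0.034,-0.172,0],[0,0,-0.11]],[0.06,[-0.043,-0.216,0],[0,0,-0.124]]]}}

```text
time: 29.4
tool_pos: [0.479, -0.1111, 0.1242]
ee_rot: [3.141, -0.004, 3.0]
wrist_force: [-0.3, 0.0, 0.7]
width: 0.0601
finger_force: 0.0
```

>>> {"fn": "drive_tool", "kwargs": {"series": [[0.06,[-0.004,-0.045,0],[0,0,-0.04]],[0.06,[-0.007,-0.09,0],[0,0,-0.08]],[0.06,[-0.011,-0.135,0],[0,0,-0.12]],[0.06,[-0.014,-0.18,0],[0,0,-0.15]],[0.06,[-0.018,-0.223,0],[0,0,-0.173]]]}}

```text
time: 30.02
tool_pos: [0.4655, -0.3341, 0.1239]
ee_rot: [3.139, -0.003, -3.11]
wrist_force: [0.3, 0.4, -0.2]
width: 0.06
finger_force: 0.0
```

>>> {"fn": "drive_tool", "kwargs": {"series": [[0.06,[0,0,0],[0,0,0]],[0.06,[0,0,0],[0,0,0]]]}}

```text
time: 30.28
tool_pos: [0.4661, -0.3323, 0.1247]
ee_rot: [3.139, -0.002, -3.111]
wrist_force: [0.1, -0.5, 0.5]
width: 0.0596
finger_force: 0.0
```

```bash
python3 -c "
from h import *
plan((.470,-.334,.03,3.173))
o=robot.get_obs();print(o['joint_positions'].round(2))
t=imaging.snapshot('top')
m=blobs(t[190:290,30:165],(0,0,70),(180,70,255),100)
for c in m:
    c=c+np.array([30,190]);(u,v),r=cv2.minEnclosingCircle(c); print(round(u,1),round(v,1),round(r,1),cv2.contourArea(c),ray('top',[[u,v]],.048)[0].round(4))
"
```

```text
t 30.27 at [ 0.4661 -0.3323  0.1247] [ 3.139e+00 -2.000e-03 -3.111e+00] w 0.0596 f 0.0 wf [ 0.1 -0.5  0.5]
(0.47, -0.334, 0.03, 3.173) shift [-0.0038 -0.0018  0.0947] turn z -0.0005 dist 0.095
[-0.72  0.17  1.44  0.    1.54 -2.32]
91.1 245.0 17.6 764.0 [0.4367 0.3368 0.048 ]
99.0 210.0 15.3 539.5 [0.5105 0.3227 0.048 ]
```

>>> {"fn": "drive_tool", "kwargs": {"series": [[0.05,[-0.004,-0.001,0.04],[0,0,0]],[0.05,[-0.004,-0.001,0.075],[0,0,0]],[0.05,[-0.004,-0.001,0.09],[0,0,0]],[0.05,[-0.004,-0.001,0.09],[0,0,0]],[0.05,[-0.004,-0.001,0.09],[0,0,0]]]}}

```text
time: 30.95
tool_pos: [0.4719, -0.3348, 0.0385]
ee_rot: [-3.139, 0.002, -3.11]
wrist_force: [0.8, 0.2, 0.5]
width: 0.0501
finger_force: 0.0
```

```bash
python3 -c "
from h import *
plan((.470,-.334,.021,3.173))
o=robot.get_obs();r=R.from_euler('xyz',o['ee_rot'])
print(proj('side',[o['tool_pos']+r.apply([0,s*(o['width']/2+.006),-.006]) for s in(-1,0,1)]).round(1).tolist())
cv2.imwrite('pics/s9.png',cv2.resize(imaging.snapshot('side')[230:384,190:390,::-1],None,fx=3.5,fy=3.5))
"
```

```text
t 30.95 at [ 0.4719 -0.3348  0.0385] [-3.139e+00  2.000e-03 -3.110e+00] w 0.0501 f 0.0 wf [0.8 0.2 0.5]
(0.47, -0.334, 0.021, 3.173) shift [0.0019 0.0009 0.0175] turn z 0.0003 dist 0.018
[[300.0, 335.1], [292.6, 319.1], [285.6, 304.4]]
```

View pics/s9.png

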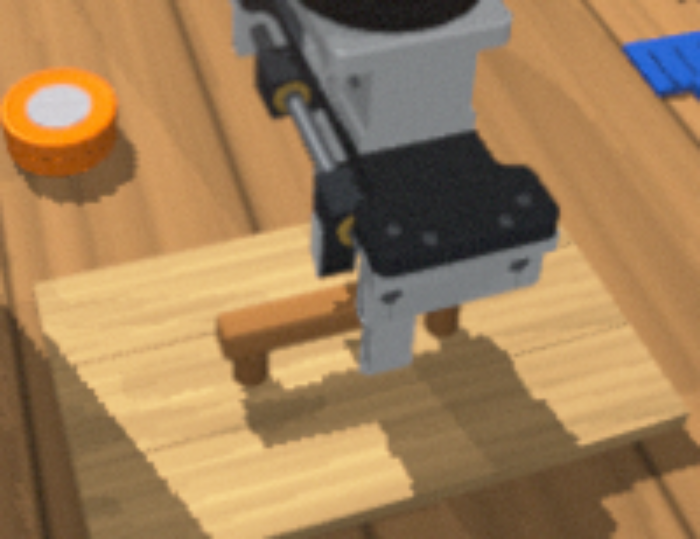

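```bash
python3 -c "
from h import *
a=np.array([[250,382],[443,334],[250,365],[443,322]])/3.5+[190,230]
print(ray('side',a[:2],.017),ray('side',a[:2],.017).mean(0),ray('side',a[2:],.027).mean(0))
print(proj('side',[[.470,-.331,.045],[.41,-.333,.045],[.53,-.329,.045]]))
"
```

```text
[[ 0.42170456 -0.33818611  0.017     ]
 [ 0.51401591 -0.33545211  0.017     ]] [ 0.46786024 -0.33681911  0.017     ] [ 0.4672728  -0.33667945  0.027     ]
[[290.61594326 317.27105599]
 [253.21168169 326.211488  ]
 [326.06562883 308.53401324]]
```

>>> {"fn": "drive_tool", "kwargs": {"series": [[0.05,[0.002,0,0.008],[0,0,0]],[0.05,[0.002,0,0.016],[0,0,0]],[0.05,[0.002,0,0.016],[0,0,0]],[0.05,[0.002,0,0.016],[0,0,0]]]}}

```text
time: 31.5
tool_pos: [0.4688, -0.3344, 0.0206]
ee_rot: [3.141, -0.0, -3.11]
wrist_force: [-1.2, -0.6, 1.1]
width: 0.05
finger_force: 0.0
```

>>> {"fn": "drive_tool", "kwargs": {"series": [[0.0,[0,0,0],[0,0,0]],[0.0,[0,0,0],[0,0,0]],[0.0,[0,0,0],[0,0,0]],[0.0,[0,0,0],[0,0,0]],[0.0,[0,0,0],[0,0,0]]]}}

```text
time: 32.12
tool_pos: [0.4689, -0.3339, 0.0208]
ee_rot: [3.141, 0.0, -3.11]
wrist_force: [-0.4, 3.1, 1.6]
width: 0.0156
finger_force: 30.0
```

>>> {"fn": "drive_tool", "kwargs": {"series": [[0.0,[0,0,0],[0,0,0]],[0.0,[0,0,0],[0,0,0]]]}}

```text
time: 32.38
tool_pos: [0.4689, -0.3341, 0.0208]
ee_rot: [3.141, 0.0, -3.11]
wrist_force: [-0.1, 2.4, 2.1]
width: 0.0157
finger_force: 30.0
```

>>> {"fn": "drive_tool", "kwargs": {"series": [[0.0,[0,0,-0.015],[0,0,0]],[0.0,[0,0,-0.045],[0,0,0]],[0.0,[0,0,-0.085],[0,0,0]],[0.0,[0,0,-0.125],[0,0,0]],[0.0,[0,0,-0.145],[0,0,0]]]}}

```text
time: 33.0
tool_pos: [0.4695, -0.3359, 0.1695]
ee_rot: [-3.137, 0.003, -3.111]
wrist_force: [-0.5, 0.4, -2.0]
width: 0.0158
finger_force: 30.0
```

>>> {"fn": "drive_tool", "kwargs": {"series": [[0.0,[0,0,0],[0,0,0]],[0.0,[0,0,0],[0,0,0]]]}}

```text
time: 33.25
tool_pos: [0.4682, -0.3342, 0.1644]
ee_rot: [3.141, -0.002, -3.111]
wrist_force: [-0.3, 0.2, -2.6]
width: 0.0158
finger_force: 30.0
```

```bash
python3 -c "
from h import *
plan((.48,-.113,.165,3.075),(.493,.109,.165,2.976),(.5075,.330,.165,2.876))
"
```

```text
t 33.25 at [ 0.4682 -0.3342  0.1644] [ 3.141e+00 -2.000e-03 -3.111e+00] w 0.0158 f 30.0 wf [-0.3  0.2 -2.6]
(0.48, -0.113, 0.165, 3.075) shift [-0.0186  0.2208 -0.0006] turn z 0.0975 dist 0.222
(0.493, 0.109, 0.165, 2.976) shift [0.0018 0.2224 0.    ] turn z 0.099 dist 0.222
(0.5075, 0.33, 0.165, 2.876) shift [0.0221 0.2204 0.    ] turn z 0.1 dist 0.221
```

>>> {"fn": "drive_tool", "kwargs": {"series": [[0.0,[-0.003,0.035,0],[0,0,0.016]],[0.0,[-0.007,0.08,0],[0,0,0.035]],[0.0,[-0.011,0.127,0],[0,0,0.056]],[0.0,[-0.015,0.174,0],[0,0,0.077]],[0.0,[-0.0186,0.221,0],[0,0,0.0975]]]}}

```text
time: 33.88
tool_pos: [0.4795, -0.1113, 0.1636]
ee_rot: [3.141, -0.003, 3.074]
wrist_force: [0.9, 0.0, -1.5]
width: 0.0159
finger_force: 30.0
```

>>> {"fn": "drive_tool", "kwargs": {"series": [[0.0,[0,0.045,0],[0,0,0.02]],[0.0,[0,0.09,0],[0,0,0.04]],[0.0,[0.001,0.135,0],[0,0,0.06]],[0.0,[0.001,0.18,0],[0,0,0.08]],[0.0,[0.002,0.222,0],[0,0,0.099]]]}}

```text
time: 34.5
tool_pos: [0.4922, 0.11, 0.1636]
ee_rot: [-3.14, -0.003, 2.976]
wrist_force: [-0.4, -0.1, -2.6]
width: 0.016
finger_force: 30.0
```

>>> {"fn": "drive_tool", "kwargs": {"series": [[0.0,[0.005,0.05,0],[0,0,0.02]],[0.0,[0.01,0.1,0],[0,0,0.045]],[0.0,[0.015,0.15,0],[0,0,0.07]],[0.0,[0.019,0.195,0],[0,0,0.09]],[0.0,[0.022,0.22,0],[0,0,0.1]]]}}

```text
time: 35.12
tool_pos: [0.5066, 0.3311, 0.1629]
ee_rot: [-3.139, -0.003, 2.878]
wrist_force: [0.3, -0.5, -2.7]
width: 0.0158
finger_force: 30.0
```

>>> {"fn": "drive_tool", "kwargs": {"series": [[0.0,[0,0,0],[0,0,0]],[0.0,[0,0,0.03],[0,0,0]],[0.0,[0,0,0.06],[0,0,0]],[0.0,[0,0,0.06],[0,0,0]],[0.0,[0,0,0.06],[0,0,0]]]}}

```text
time: 35.75
tool_pos: [0.5082, 0.3286, 0.1063]
ee_rot: [3.142, 0.001, 2.875]
wrist_force: [-0.9, 0.6, -2.3]
width: 0.0157
finger_force: 30.0
```

```bash
python3 -c "
from h import *
import time
plan((.5075,.330,.079,2.876))
im=imaging.snapshot('top');cv2.imwrite('pics/t10.png',im[:,:,::-1])
im=imaging.snapshot('side');cv2.imwrite('pics/s10.png',im[:,:,::-1])
plan()
"
```

```text
t 35.75 at [0.5082 0.3286 0.1063] [3.142e+00 1.000e-03 2.875e+00] w 0.0157 f 30.0 wf [-0.9  0.6 -2.3]
(0.5075, 0.33, 0.079, 2.876) shift [0.0011 0.0011 0.0273] turn z -0.0006 dist 0.027
t 35.85 at [0.5088 0.3294 0.1076] [3.140e+00 2.000e-03 2.876e+00] w 0.016 f 30.0 wf [-0.1  0.1 -2.7]
```

>>> {"fn": "drive_tool", "kwargs": {"series": [[0.0,[0.001,0.001,0.008],[0,0,0]],[0.0,[0.001,0.001,0.016],[0,0,0]],[0.0,[0.001,0.001,0.016],[0,0,0]],[0.0,[0.001,0.001,0.016],[0,0,0]]]}}

```text
time: 36.35
tool_pos: [0.507, 0.3306, 0.0895]
ee_rot: [-3.141, -0.0, 2.876]
wrist_force: [0.9, -0.4, -2.5]
width: 0.0157
finger_force: 30.0
```

>>> {"fn": "drive_tool", "kwargs": {"series": [[0.0,[0,0,0.002],[0,0,0]],[0.0,[0,0,0.004],[0,0,0]],[0.0,[0,0,0.006],[0,0,0]],[0.0,[0,0,0.006],[0,0,0]],[0.0,[0,0,0.006],[0,0,0]]]}}

```text
time: 36.98
tool_pos: [0.5071, 0.3306, 0.0837]
ee_rot: [-3.142, 0.0, 2.876]
wrist_force: [0.2, -0.6, -2.6]
width: 0.0159
finger_force: 30.0
```

>>> {"fn": "drive_tool", "kwargs": {"series": [[0.0,[0,0,0.002],[0,0,0]],[0.0,[0,0,0.004],[0,0,0]],[0.0,[0,0,0.005],[0,0,0]],[0.0,[0,0,0.005],[0,0,0]],[0.0,[0,0,0.005],[0,0,0]]]}}

```text
time: 37.6
tool_pos: [0.5071, 0.3305, 0.0788]
ee_rot: [3.142, 0.0, 2.876]
wrist_force: [-0.5, -0.7, -0.3]
width: 0.0158
finger_force: 30.0
```

>>> {"fn": "drive_tool", "kwargs": {"series": [[0.05,[0,0,0.0],[0,0,0]],[0.05,[0,0,0.0],[0,0,0]],[0.05,[0,0,0.0],[0,0,0]],[0.05,[0,0,-0.01],[0,0,0]],[0.05,[0,0,-0.04],[0,0,0]]]}}

```text
time: 38.22
tool_pos: [0.5059, 0.3299, 0.1175]
ee_rot: [-3.139, -0.003, 2.876]
wrist_force: [-0.1, 0.4, 0.6]
width: 0.05
finger_force: 0.0
```

>>> {"fn": "drive_tool", "kwargs": {"series": [[0.05,[0,-0.04,-0.05],[0,0,0]],[0.05,[0,-0.1,-0.05],[0,0,0]],[0.05,[0,-0.16,-0.05],[0,0,0]],[0.05,[0,-0.22,-0.05],[0,0,0]],[0.05,[0,-0.27,-0.05],[0,0,0]]]}}

```text
time: 38.85
tool_pos: [0.4358, 0.0682, 0.1698]
ee_rot: [3.141, 0.002, 2.876]
wrist_force: [0.4, -1.0, -0.4]
width: 0.0501
finger_force: 0.0
```

>>> {"fn": "drive_tool", "kwargs": {"series": [[0.05,[0,-0.06,0],[0,0,0]],[0.05,[0,-0.12,0],[0,0,0]],[0.05,[0,-0.18,0],[0,0,0]],[0.05,[0,-0.2,0],[0,0,0]],[0.05,[0,-0.2,0],[0,0,0]]]}}

```text
time: 39.48
tool_pos: [0.3837, -0.1242, 0.1696]
ee_rot: [-3.141, 0.002, 2.873]
wrist_force: [0.0, 0.4, -0.4]
width: 0.05
finger_force: 0.0
```

```bash
python3 -c "
from h import *
plan()
t=imaging.snapshot('top'); cv2.imwrite('pics/t11.png',t[:,:,::-1])
# expected rail outline pixels vs handle mask
hsv=cv2.cvtColor(t,cv2.COLOR_RGB2HSV)
print(hsv[proj('top',[[.5075,.330,.111]])[0].round().astype(int)[1],proj('top',[[.5075,.330,.111]])[0].round().astype(int)[0]])
for n,A in(('new',t[135:290,30:165]),):
  for c in blobs(A,(0,160,110),(20,255,255),60):
    r=cv2.minAreaRect(c); b=cv2.boxPoints(r)+[30,135]; p=ray('top',b,.111)[:,:2]; print(cv2.contourArea(c),p.mean(0).round(4),[np.linalg.norm(p[i]-p[i-1]).round(3) for i in range(4)],[np.arctan2(*(p[i]-p[i-1])[::-1]).round(3) for i in (1,2)])
# plate: bright pale mask, top at .075
for s in range(100,165,15):
  for c in blobs(t[120:300,10:180],(10,60,s),(22,148,255),1500):
    r=cv2.minAreaRect(c); b=cv2.boxPoints(r)+[10,120]; p=ray('top',b,.075)[:,:2]; print(s,cv2.contourArea(c),p.mean(0).round(4),[np.linalg.norm(p[i]-p[i-1]).round(3) for i in (1,2)],[np.arctan2(*(p[i]-p[i-1])[::-1]).round(3) for i in (1,2)])
"
```

```text
t 39.48 at [ 0.3837 -0.1242  0.1696] [-3.141e+00  2.000e-03  2.873e+00] w 0.05 f 0.0 wf [ 0.   0.4 -0.4]
[ 15 175 187]
378.0 [0.508  0.3291] [np.float64(0.014), np.float64(0.118), np.float64(0.014), np.float64(0.118)] [np.float64(-0.264), np.float64(-1.889)]
100 2177.5 [0.4661 0.1904] [np.float64(0.23), np.float64(0.092)] [np.float64(-0.266), np.float64(-1.872)]
100 13166.5 [0.5396 0.2946] [np.float64(0.391), np.float64(0.267)] [np.float64(-0.257), np.float64(-1.89)]
115 10510.5 [0.5029 0.3094] [np.float64(0.312), np.float64(0.256)] [np.float64(-0.255), np.float64(-1.891)]
130 10083.5 [0.5062 0.3253] [np.float64(0.294), np.float64(0.236)] [np.float64(-0.15), np.float64(-1.786)]
145 10052.5 [0.5062 0.3253] [np.float64(0.294), np.float64(0.236)] [np.float64(-0.15), np.float64(-1.786)]
160 10022.0 [0.5062 0.3253] [np.float64(0.294), np.float64(0.236)] [np.float64(-0.15), np.float64(-1.786)]
```

```bash
python3 -c "
from bench import robot
print(robot.close_job())"
```

```text
the job is handed in; nothing more can be done
None
```

The box is packed, the lid is on and the job is handed in at about 40 s; the verdict wasn't shown to me, but by my own measurements the rail is about 3 mm from the box centre, aligned in yaw, and the lid came down to its home height.

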